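# Nest the stacked tart tote by half a turn

## Task

The empty tart tote with the bar handle has been left stacked on the tote in the bench cradle and takes up too much height. Lift it clear, turn it half round and lower it so that its ribs go down the slots of the lower tote's rails, until it stands level on the lower tote's floor, fully nested, then let go. Feel for the slots gently, since nobody measured where the rails are set: never push the totes together harder than about 2 kg (20 N), never let the tote drop in, and leave the other things on the bench where they are.

Things in the scene. Friction and masses are not known exactly. Their poses are not given: they have to be found in the camera images.
- base: The lower tote, immovable in its bench cradle: open, empty grey box 246 (x) x 139 (y) x 66 mm high, walls 5 mm, floor 5 mm thick (its top 5 mm above the table); inside 236 x 129 mm. Origin: centre of its underside, on the table; x along its length, z up. A slotted rail runs inside the top of each long wall (see base_rim).
- base_rim (a point): Centre of the base's mouth, 66 mm up, level with the rails' top faces. Rails: aluminium, 12 mm wide (y 52.5 to 64.5 mm on both sides), 16 mm deep. Each has two slots 24 mm wide (x), open to the space below, centred at x = -70 and +30 mm plus a shift, the same for both rails, of up to 16 mm either way; the shift is not measured (see or feel it) and pushing does not alter it.
- tote_mid (a point): Centre of the handled tote's body, 32 mm above its underside: loose empty grey box 190 (x) x 100 (y) x 64 mm high, walls 4 mm, 0.4 to 0.8 kg. x along its length, z up. Each long side has two upright ribs 20 mm wide (x), 12 mm proud (out to y = 62 mm), from the underside to 56 mm up, centred at x = -70 and +30 mm. Fully nested on the base's floor, this point is 37 mm above the table.
- tote_grip (a point): Centre of the tote's handle, 76 mm above tote_mid, straight over the tote's centre, same axes: a fixed steel bar 14 mm wide (y), 16 mm high, along the tote's x from end to end (190 mm), with 36 mm of free space between its underside and the tote's rim and the open tote below.
- tote_end (a point): Middle of the tote's +x end wall, 95 mm along x from tote_mid: the end farther from the ribs. With this end over the base's +x end, ribs match slots and the tote nests; turned half round (as at the start) the ribs stand on the rails and it is stacked, underside 66 mm up.
- cutter: Steel ring pastry cutter, 60 mm across, 35 mm high, a bystander; origin under its middle or on its axis, at the table.
- tin: Dark tart tin, 68 mm across, 24 mm high, a bystander; origin under its middle or on its axis, at the table.
- shaker: Metal flour shaker, 60 mm across, 110 mm high, a bystander; origin under its middle or on its axis, at the table.
- jar: Amber glass jar, 68 mm across, 90 mm high, a bystander; origin under its middle or on its axis, at the table.
- bowl: Steel bowl, 124 mm across, 55 mm high, a bystander; origin under its middle or on its axis, at the table.
- spatula: Spatula lying flat, a bystander; origin under its middle or on its axis, at the table.
- brush: Pastry brush lying flat, a bystander; origin under its middle or on its axis, at the table.
Mind the look-alikes: they are no part of the job. Leave any blue look-alike of the part that bears tote_mid alone.

How it is judged:
By the outcome, as a careful person would: the job done as asked, in the order asked, and still so for the second after the job is handed in, with the robot touching nothing.
It also fails if it takes over 67 s, if anything falls off the work surface, if the arm or the gripper's body presses on something with over 40 N, if the wrist force passes 120 N, or if a joint passes its speed limit or range.

## Robot

A 7-joint arm with a two-finger parallel gripper is mounted at the origin on the work surface. World frame = base frame: x ahead of the robot, y to its left, z up, the work surface at z = 0. Lengths are in m, angles in rad, forces in N, time in s.
With the tool pointing down it reaches from about 0.4 to 0.875 m from the base axis. Payload 4.4 kg.
Tool frame: the origin (TCP) lies on the centre line of the jaws, within the pads' length; the fingertips stand 22 mm ahead of it and the grasp point (between the pads) lies 3 mm ahead of it; x points along the fingers, y is the direction in which the jaws open and shut, and the axes are right-handed (so a half turn about x gives the same grasp; the last joint's range is limited). The gripper opens to 85 mm and grips with 20 to 120 N. Pads are 22 mm wide; open, the fingers measure 114 mm over their backs; the gripper's body (76 mm by 85 mm) begins 54 mm behind the grasp point. The pads swing forward as they close: fully open they stand 13 mm farther back than shut.
Start: joints at [1.068, 0.628, 0.038, 1.517, -0.027, 0.996, -0.02], TCP at [0.275, -0.589, 0.253] pointing down, gripper open.
Joint ranges: [-3.06, 3.06], [-0.37, 2.12], [-1.25, 1.32], [0.18, 2.47], [-1.1, 4.24], [0.23, 1.98], [-2.94, 2.94]. Speed limits (rad/s): [2.57, 2.57, 3.14, 3.14, 3.14, 3.14, 3.14].

## Interface

Orientations are given as a rotation vector (axis times angle).
In Python, from plant import env gives the robot as it stands.
- The arm moves only by the tool servo_tool, never from a script. Its argument "steps" is a list of rows, each a list of 5 numbers: the shift along the world's x, y, z in m, then the turn about the world's z in rad, then the opening, from 0 (shut) to 1 (fully open). In form: [[tx, ty, tz, turn, claw], ...]. A call has 1 to 5 rows; each row shifts and turns the pose as measured when the row begins; what a row does not reach is not made up. A row lasts 1/12 s, in which the tool goes at most 41.7 mm and 7.16 degrees, less where a joint would pass 70% of its speed; a pose out of reach is approached as far as the arm can. A call with a gripper value outside its range is refused whole. The fingers move at their own pace and stop on an object; the grip force is fixed at half the most. Time passes only in rows, so rows that do not move let the fingers close. It gives the time, the measured TCP pose, the force and the opening at its end, in the units of the state.
- env.state(): the state, without advancing time (a new reading comes with each control period).
- env.snapshot(name): name is "scene" or "top" or "wrist"; returns the picture (480x640x3 uint8, red, green, blue); there is no depth.
- env.get_calibration(name): a dict with "fx", "fy", "cx", "cy" (pixels), "R" (3x3) and "t" (3): a world point X has camera coordinates R X + t. Camera axes: x right, y down, z forward; pixel columns grow to the right and rows downward; lengths in m; the calibration is good to about 2 mm. The wrist camera is an equidistant fisheye: a pixel r from the principal point sees the ray r / f radians off the axis. A picture is of the moment at which its call begins: read the wrist's pose just before it. get_calibration takes no time and is no camera call; for the wrist camera it gives the pose at the moment of the call.
- env.sign_off(): hands the job in, once; it reports no verdict.
Trained networks look in the newest picture that a camera, given by its name, has taken for a name from the list of things; names that differ only in an ending like _2 or _b are one class to them, and where a whole thing is asked for, a point or a joint stands for the part that bears it (a point fixed in the world has none). Each returns a list of dicts, best first, with "score" (0 to 1); they miss things now and then, are a little off and sometimes report something else, mostly with a low value. They report only what shows in the picture. A call takes as long as a camera call. They do not tell look-alikes from the thing itself.
- env.spot_in(name, camera): "centre" ([x, y, z] in m, in world coordinates, good to about 4 mm: the middle of the surface that is visible of it).
- env.tip_of(name, camera): "centre" ([x, y, z] in m, in world coordinates, good to about 4 mm: a listed point, or the origin of a listed thing).
The state is a dict: "time_s": time; "joint_positions": joint angles; "qvel": joint speeds; "tau": joint torques, N m; "eef_pos": TCP position; "tcp_rot": TCP orientation; "ft_force": force on the tool from outside, world axes, zero at the start; "ft_torque": the same for the moment, N m; "finger_gap": opening from 0.0 (shut) to 1.0 (fully open).
Only numpy, scipy, OpenCV 4.12 (cv2) and the standard library are available. Lean on these libraries where they do the work, as an engineer would, in place of code of your own. Each camera call takes 0.05 s, during which the arm holds its last target. There are 200 camera calls.

## Working session

There is one attempt and no reset: what is moved stays moved. The work goes in short steps, Python scripts to look and compute and a tool call to move; the robot and the scene stay as the last step left them, time stands still between calls to the robot, and variables do not carry over. Pictures are saved under pics/ and viewed, about 8 in all and at most 12, crops included, and the job is handed in when it is done.

Besides the shell and the picture viewer there is one more tool, called after "Call:" by a JSON object that holds its "op" and its "data". servo_tool: Moves the arm, as the interface text tells. Its arguments: {"type":"object","properties":{"steps":{"type":"array","items":{"type":"array","items":{"type":"number"}}}},"required":["steps"]}

```bash
mkdir -p pics; cat > h.py <<'E'
from plant import env
import numpy as np, cv2
def snap(cam,fn=None,crop=None,scale=1):
    im=env.snapshot(cam)[:,:,::-1]
    if crop: x0,y0,x1,y1=crop; im=im[y0:y1,x0:x1]
    if fn: cv2.imwrite('pics/'+fn,cv2.resize(im,None,fx=scale,fy=scale,interpolation=cv2.INTER_CUBIC))
    return im
def proj(cam,X):
    c=env.get_calibration(cam); p=np.array(c['R'])@np.array(X)+np.array(c['t'])
    if cam=='wrist':
        r=np.hypot(p[0],p[1]); th=np.arctan2(r,p[2]); return np.round([c['cx']+c['fx']*th*p[0]/r,c['cy']+c['fy']*th*p[1]/r],1)
    return np.round([c['fx']*p[0]/p[2]+c['cx'],c['fy']*p[1]/p[2]+c['cy']],1)
def ray(cam,u,v,z):
    c=env.get_calibration(cam);R=np.array(c['R']);t=np.array(c['t'])
    a=(u-c['cx'])/c['fx'];b=(v-c['cy'])/c['fy']
    if cam=='wrist':
        th=np.hypot(a,b); d=np.array([a/th*np.sin(th),b/th*np.sin(th),np.cos(th)])
    else: d=np.array([a,b,1])
    o=-R.T@t; d=R.T@d
    return np.round(o+d*(z-o[2])/d[2],4)
E
python3 - <<'E'
from h import *
a=snap('scene');b=None
cv2.imwrite('pics/scene.png',a)
for n in ['tote_mid','tote_grip','tote_end','base_rim','base']:
    for d in env.tip_of(n,'scene')[:3]: print('scene',n,np.round(d['centre'],3),round(d['score'],2),proj('scene',d['centre']))
snap('top','top.png')
for n in ['tote_mid','tote_grip','tote_end','base_rim','base']:
    for d in env.tip_of(n,'top')[:3]: print('top',n,np.round(d['centre'],3),round(d['score'],2),proj('top',d['centre']))
s=env.state();print(s['time_s'],s['eef_pos'],s['tcp_rot'],s['ft_force'])
E
```

```text
scene tote_mid [ 0.297 -0.199  0.034] 0.94 [212.  272.8]
scene tote_mid [ 0.583 -0.058  0.101] 0.71 [329.4 274.8]
scene tote_grip [ 0.589 -0.058  0.176] 0.56 [331.  260.2]
scene tote_end [ 0.568 -0.154  0.101] 0.87 [301.6 300.5]
scene tote_end [ 0.319 -0.297  0.036] 0.66 [192.2 303.7]
scene base [ 0.583 -0.058  0.005] 0.8 [329.7 293. ]
top tote_mid [ 0.584 -0.055  0.096] 0.61 [354.5 213.5]
top tote_mid [ 0.301 -0.203  0.034] 0.61 [415.5 337.9]
top tote_grip [ 0.297 -0.203  0.107] 0.77 [422.4 340. ]
top tote_grip [ 0.587 -0.055  0.17 ] 0.6 [356.7 203.1]
top tote_end [ 0.316 -0.295  0.03 ] 0.91 [454.1 332.1]
top tote_end [ 0.577 -0.153  0.095] 0.84 [395.9 216.8]
top tote_end [ 0.58  -0.058 -0.004] 0.52 [353.1 225.5]
top base [ 0.584 -0.06  -0.002] 0.89 [353.9 223.8]
0.6 [ 0.27501758 -0.58896553  0.25333822] [ 1.97971668  0.43933036 -1.97960159] [-0.29569692  0.33083435  0.45444741]
```

View pics/scene.png

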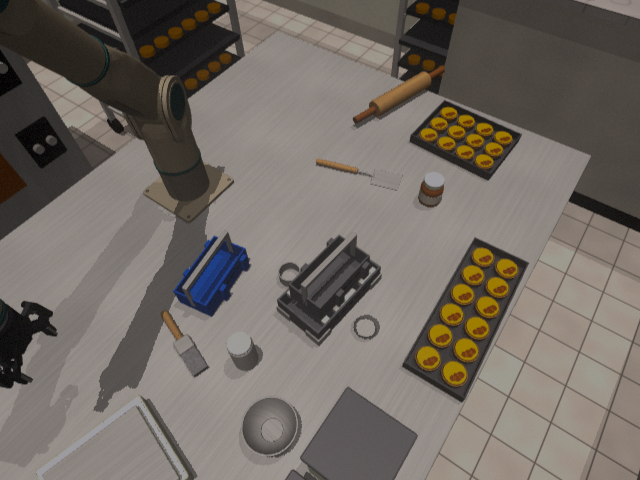

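View pics/top.png

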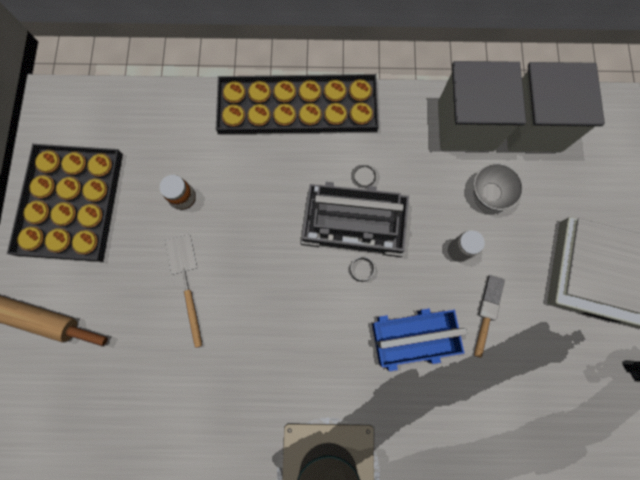

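The one to move is the grey tote stacked in the cradle, at scene (331,260) and top (356,203). The blue tote at scene (212,273) and top (418,340) is the look-alike, so I'll leave it. The tote's +x end points to world −y. A crop will confirm this, along with the tool yaw.

```bash
python3 - <<'E'
from h import *
from scipy.spatial.transform import Rotation as Ro
a=snap('scene','c1.png',(260,215,400,355),4)
s=env.state();M=Ro.from_rotvec(s['tcp_rot']).as_matrix();print(M.round(3))
b=cv2.imread('pics/top.png')[165:275,280:430]
cv2.imwrite('pics/c1.png',np.hstack([cv2.imread('pics/c1.png')[:,:360],]) if 0 else np.vstack([cv2.resize(cv2.imread('pics/c1.png'),(400,400)),cv2.resize(b,(400,200*110//110))]))
print(proj('wrist',[0.588,-0.056,0.175]))
E
```

```text
[[ 0.     0.423 -0.906]
 [ 0.    -0.906 -0.423]
 [-1.    -0.    -0.   ]]
[   3.7 -189.9]
```

View pics/c1.png

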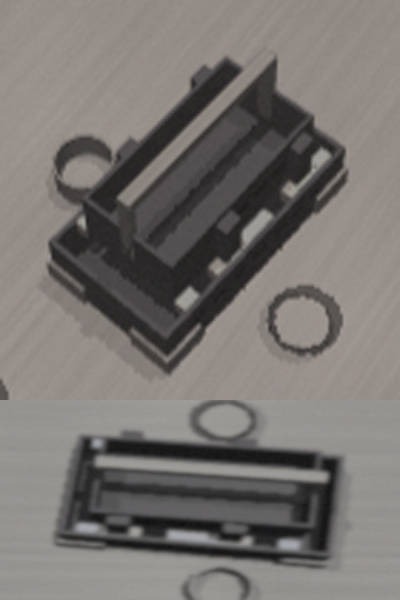

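Call:
{"op": "servo_tool", "data": {"steps": [[0.022,0.035,0.008,0,1],[0.022,0.035,0.008,0,1],[0.022,0.035,0.008,0,1],[0.022,0.035,0.008,0,1],[0.022,0.035,0.008,0,1]]}}

```text
time_s: 1.07
eef_pos: [0.3758, -0.4189, 0.2915]
tcp_rot: [1.983, 0.416, -2.0]
ft_force: [1.5, 0.1, -0.2]
finger_gap: 1.0
```

The crop confirms it: this is the grey tote, standing on the base's rails. Its ribs sit nearer the world +y end, and the light rail segments with dark gaps are the slots. A half turn gets close to the last joint's range, so on the way over I'll turn the empty gripper towards the far orientation and see how far it gets.

Call:
{"op": "servo_tool", "data": {"steps": [[0.019,0.033,0.003,-0.125,1],[0.019,0.033,0.003,-0.125,1],[0.019,0.033,0.003,-0.125,1],[0.019,0.033,0.003,-0.125,1],[0.019,0.033,0.003,-0.125,1]]}}

```text
time_s: 1.48
eef_pos: [0.4742, -0.2474, 0.3098]
tcp_rot: [-2.109, 0.224, 2.117]
ft_force: [0.6, -0.3, -0.6]
finger_gap: 0.999
```

Call:
{"op": "servo_tool", "data": {"steps": [[0.019,0.033,0,-0.125,1],[0.019,0.033,0,-0.125,1],[0.019,0.033,0,-0.125,1],[0.019,0.033,0,-0.125,1],[0.019,0.033,0,-0.125,1]]}}

```text
time_s: 1.9
eef_pos: [0.5729, -0.0743, 0.3124]
tcp_rot: [-1.731, 0.765, 1.731]
ft_force: [0.9, -0.4, -0.4]
finger_gap: 0.998
```

Call:
{"op": "servo_tool", "data": {"steps": [[0,0,0,-0.125,1],[0,0,0,-0.125,1],[0,0,0,-0.125,1],[0,0,0,-0.125,1],[0,0,0,-0.125,1]]}}

```text
time_s: 2.32
eef_pos: [0.5788, -0.0573, 0.3116]
tcp_rot: [-1.298, 1.143, 1.298]
ft_force: [-0.5, 0.3, -1.2]
finger_gap: 1.006
```

```bash
cat >> h.py <<'E'
from scipy.spatial.transform import Rotation as Ro
def st():
    s=env.state();M=Ro.from_rotvec(s['tcp_rot']).as_matrix()
    print(round(s['time_s'],2),'pos',np.round(s['eef_pos'],4),'jawyaw',round(np.degrees(np.arctan2(M[1,1],M[0,1])),2),'xax',M[:,0].round(3),'q',np.round(s['joint_positions'],2),'F',np.round(s['ft_force'],1),'T',np.round(s['ft_torque'],2),'gap',s['finger_gap'])
    return s
E
python3 -c "
from h import *;st()"
```

```text
2.32 pos [ 0.5788 -0.0573  0.3116] jawyaw -172.96 xax [ 0.004  0.004 -1.   ] q [-0.24  0.5   0.46  1.65 -0.25  1.05 -2.72] F [-0.5  0.3 -1.2] T [-0.02  0.03 -0.  ] gap 1.0055890456006042
```

Call:
{"op": "servo_tool", "data": {"steps": [[0.004,0,-0.03,-0.125,1],[0.004,0,-0.03,-0.12,1],[0,0,0,0,1],[0,0,0,0,1]]}}

```text
time_s: 2.65
eef_pos: [0.5887, -0.0562, 0.2524]
tcp_rot: [-1.119, 1.258, 1.109]
ft_force: [0.6, -0.0, -0.2]
finger_gap: 1.002
```

```bash
python3 - <<'E'
from h import *;st()
snap('wrist','w1.png')
for n in ['tote_mid','tote_grip','tote_end','base_rim','base']:
    for d in env.tip_of(n,'wrist')[:2]: print(n,np.round(d['centre'],4),round(d['score'],2),proj('wrist',d['centre']))
E
```

```text
2.65 pos [ 0.5887 -0.0562  0.2524] jawyaw 172.75 xax [ 0.01   0.001 -1.   ] q [-0.27  0.59  0.51  1.71 -0.35  0.93 -2.89] F [ 0.6 -0.  -0.2] T [-0.02  0.07 -0.03] gap 1.002477693145136
tote_mid [ 0.5841 -0.0573  0.0949] 0.73 [327.6 227.5]
tote_mid [ 0.3001 -0.2039  0.0323] 0.73 [572.7  53.3]
tote_grip [ 0.3031 -0.2029  0.1105] 0.82 [618.1  41.1]
tote_grip [ 0.5814 -0.0556  0.1714] 0.64 [334.9 259.6]
tote_end [ 0.5772 -0.1538  0.0988] 0.98 [322.  100.3]
```

View pics/w1.png

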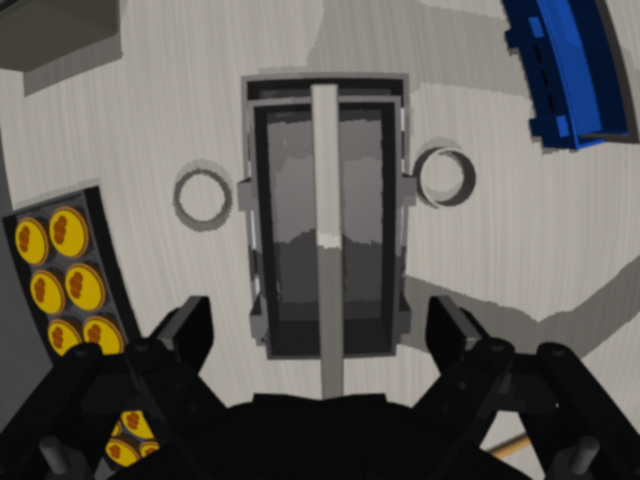

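The wrist view shows the bar vertical in the image, with its top end near (325,86) and its centre line near (330,380). A cutter and a tin stand on either side of the base. The far orientation is reachable (q7 = −2.89). Next I'll work out the bar's yaw and the base's edges.

```bash
python3 - <<'E'
from h import *
im=cv2.imread('pics/w1.png')
g=cv2.cvtColor(im,6).astype(float)
pts=[]
for v in list(range(92,225,12))+list(range(260,380,12)):
    r=cv2.GaussianBlur(g[v-2:v+3].mean(0)[None],(1,1),0)[0]
    d=np.diff(r); L=305+np.argmax(d[305:325]); R=328+np.argmin(d[328:352])
    pts.append(((L+R)/2+.5,v,R-L))
P=np.array([ray('wrist',u,v,0.182) for u,v,_ in pts]);print([p[2] for p in pts])
f=np.polyfit(P[:,1],P[:,0],1);print('bar yaw',np.degrees(np.arctan2(-1,-f[0])),'x at y=-.056',np.polyval(f,-.056),'resid',np.std(P[:,0]-np.polyval(f,P[:,1])))
print('bar far end',ray('wrist',325,85,0.182))
for nm,u,v in [('baseTL',243,76),('baseTR',408,75),('toteFL',256,106),('toteFR',400,102)]: print(nm,ray('wrist',u,v,0.066 if 'base' in nm else 0.130))
E
```

```text
[np.int64(26), np.int64(26), np.int64(27), np.int64(24), np.int64(24), np.int64(24), np.int64(23), np.int64(24), np.int64(24), np.int64(24), np.int64(23), np.int64(23), np.int64(25), np.int64(24), np.int64(24), np.int64(23), np.int64(24), np.int64(24), np.int64(23), np.int64(23), np.int64(22), np.int64(17)]
bar yaw -95.3997298224705 x at y=-.056 0.5849958981217783 resid 0.0001286578865729294
bar far end [ 0.5752 -0.1519  0.182 ]
baseTL [ 0.6389 -0.1887  0.066 ]
baseTR [ 0.503  -0.1724  0.066 ]
toteFL [ 0.6205 -0.1528  0.13  ]
toteFR [ 0.5266 -0.1439  0.13  ]
```

Call:
{"op": "servo_tool", "data": {"steps": [[-0.0035,-0.001,-0.02,0.032,1],[0,0,-0.025,0,1],[0,0,-0.02,0,1],[0,0,0,0,1]]}}

```text
time_s: 3.28
eef_pos: [0.5889, -0.0584, 0.1927]
tcp_rot: [-1.15, 1.23, 1.125]
ft_force: [-1.1, 0.8, 0.0]
finger_gap: 0.998
```

```bash
python3 -c "
from h import *;st()"
```

```text
3.28 pos [ 0.5889 -0.0584  0.1927] jawyaw 174.72 xax [ 0.025  0.003 -1.   ] q [-0.23  0.65  0.45  1.78 -0.39  0.78 -2.81] F [-1.1  0.8  0. ] T [0.05 0.09 0.03] gap 0.9980442161297608
```

Call:
{"op": "servo_tool", "data": {"steps": [[-0.004,0.001,0,0,1],[0,0,0,0,1]]}}

```text
time_s: 3.45
eef_pos: [0.5851, -0.0579, 0.1942]
tcp_rot: [-1.15, 1.229, 1.124]
ft_force: [-0.9, -0.8, 0.2]
finger_gap: 0.999
```

```bash
python3 -c "
from h import *;st()"
```

```text
3.45 pos [ 0.5851 -0.0579  0.1942] jawyaw 174.72 xax [ 0.026  0.003 -1.   ] q [-0.23  0.64  0.45  1.79 -0.39  0.78 -2.81] F [-0.9 -0.8  0.2] T [-0.06  0.08 -0.06] gap 0.9994244633335703
```

Call:
{"op": "servo_tool", "data": {"steps": [[0,0,-0.006,0,1],[0,0,0,0,1]]}}

```text
time_s: 3.62
eef_pos: [0.5864, -0.0582, 0.1905]
tcp_rot: [-1.153, 1.225, 1.121]
ft_force: [-0.3, 0.3, 0.2]
finger_gap: 1.002
```

```bash
python3 -c "
from h import *;st()"
```

```text
3.62 pos [ 0.5864 -0.0582  0.1905] jawyaw 174.74 xax [ 0.031  0.003 -1.   ] q [-0.23  0.64  0.45  1.79 -0.4   0.76 -2.81] F [-0.3  0.3  0.2] T [-0.02  0.06  0.04] gap 1.001623455718013
```

Call:
{"op": "servo_tool", "data": {"steps": [[0,0,0.03,0,1],[0,0,0.03,0,1],[0,0,0,0,1]]}}

```text
time_s: 3.87
eef_pos: [0.5862, -0.0584, 0.2531]
tcp_rot: [-1.153, 1.226, 1.122]
ft_force: [1.5, -0.4, 0.6]
finger_gap: 0.997
```

```bash
python3 -c "
from h import *;st()"
```

```text
3.87 pos [ 0.5862 -0.0584  0.2531] jawyaw 174.74 xax [ 0.03   0.003 -1.   ] q [-0.27  0.57  0.5   1.73 -0.35  0.9  -2.85] F [ 1.5 -0.4  0.6] T [-0.03  0.02 -0.05] gap 0.9973361574730644
```

Call:
{"op": "servo_tool", "data": {"steps": [[0,0,0,0.12,1],[0,0,0,0.12,1],[0,0,0,0.12,1],[0,0,0,0,1]]}}

```text
time_s: 4.2
eef_pos: [0.589, -0.0583, 0.2583]
tcp_rot: [-1.427, 1.026, 1.389]
ft_force: [0.1, -1.3, -0.3]
finger_gap: 0.999
```

```bash
python3 -c "
from h import *;st()"
```

```text
4.2 pos [ 0.589  -0.0583  0.2583] jawyaw -163.7 xax [ 0.038  0.014 -0.999] q [-0.19  0.55  0.39  1.72 -0.28  0.89 -2.54] F [ 0.1 -1.3 -0.3] T [ 0.02  0.   -0.  ] gap 0.9987555128314253
```

Call:
{"op": "servo_tool", "data": {"steps": [[0,0,0.005,0,1],[0,0,0.005,0,1],[0,0,0.005,0,1],[0,0,0.005,0,1],[0,0,0.005,0,1]]}}

```text
time_s: 4.62
eef_pos: [0.5888, -0.0584, 0.2857]
tcp_rot: [-1.419, 1.032, 1.381]
ft_force: [0.4, 0.3, 0.5]
finger_gap: 0.998
```

```bash
python3 -c "
from h import *;st()"
```

```text
4.62 pos [ 0.5888 -0.0584  0.2857] jawyaw -164.33 xax [ 0.038  0.014 -0.999] q [-0.2   0.52  0.41  1.69 -0.27  0.95 -2.56] F [0.4 0.3 0.5] T [-0.02  0.04  0.02] gap 0.9975934125710109
```

Call:
{"op": "servo_tool", "data": {"steps": [[0,0,0,0.12,1],[0,0,0,0.12,1],[0,0,0,0.12,1],[0,0,0,0.12,1],[0,0,0,0.12,1]]}}

```text
time_s: 5.03
eef_pos: [0.59, -0.0575, 0.2894]
tcp_rot: [-1.831, 0.601, 1.803]
ft_force: [0.8, -0.0, -0.0]
finger_gap: 1.005
```

```bash
python3 -c "
from h import *;st()"
```

```text
5.03 pos [ 0.59   -0.0575  0.2894] jawyaw -128.74 xax [ 0.027  0.032 -0.999] q [-0.08  0.5   0.23  1.66 -0.18  0.97 -2.03] F [ 0.8 -0.  -0. ] T [-0.01  0.01  0.01] gap 1.0054071249241376
```

The tool's small tilt carries over between rows and turns with the tool. I'll turn to the opposite yaw and see whether descending there cancels it.

Call:
{"op": "servo_tool", "data": {"steps": [[0,0,0,0.125,1],[0,0,0,0.125,1],[0,0,0,0.125,1],[0,0,0,0.125,1],[0,0,0,0.125,1]]}}

```text
time_s: 5.45
eef_pos: [0.5904, -0.0578, 0.2917]
tcp_rot: [-2.179, 0.011, 2.171]
ft_force: [-1.1, 0.1, -0.1]
finger_gap: 1.001
```

Call:
{"op": "servo_tool", "data": {"steps": [[0,0,0,0.125,1],[0,0,0,0.125,1],[0,0,0,0.125,1],[0,0,0,0.125,1],[0,0,0,0.125,1]]}}

```text
time_s: 5.87
eef_pos: [0.5908, -0.0587, 0.2937]
tcp_rot: [1.901, 0.601, -1.918]
ft_force: [0.6, 0.7, -0.2]
finger_gap: 1.001
```

Call:
{"op": "servo_tool", "data": {"steps": [[0,0,0,0.125,1],[0,0,0,0.125,1],[0,0,0,0.125,1],[0,0,0,0.125,1],[0,0,0,0.125,1]]}}

```text
time_s: 6.28
eef_pos: [0.5912, -0.0599, 0.2954]
tcp_rot: [1.467, 1.042, -1.504]
ft_force: [0.0, -1.1, -1.1]
finger_gap: 0.999
```

```bash
python3 -c "
from h import *;st()"
```

```text
6.28 pos [ 0.5912 -0.0599  0.2954] jawyaw -21.34 xax [-0.034  0.014 -0.999] q [ 0.22  0.53 -0.26  1.59  0.13  1.07 -0.44] F [ 0.  -1.1 -1.1] T [ 0.05 -0.06  0.03] gap 0.999049159821408
```

Call:
{"op": "servo_tool", "data": {"steps": [[0,0,-0.008,0.1,1],[0,0,-0.008,0.1,1],[0,0,-0.008,0,1],[0,0,-0.008,0,1],[0,0,-0.008,0,1]]}}

```text
time_s: 6.7
eef_pos: [0.5932, -0.0609, 0.2568]
tcp_rot: [1.319, 1.149, -1.354]
ft_force: [0.9, -0.3, 0.5]
finger_gap: 1.002
```

```bash
python3 -c "
from h import *;st()"
```

```text
6.7 pos [ 0.5932 -0.0609  0.2568] jawyaw -9.62 xax [-0.03   0.004 -1.   ] q [ 0.24  0.57 -0.3   1.64  0.19  0.99 -0.29] F [ 0.9 -0.3  0.5] T [-0.03 -0.02 -0.02] gap 1.0016796228863314
```

Call:
{"op": "servo_tool", "data": {"steps": [[0,0,0,0.01,1],[-0.001,0,0,0,1],[-0.001,0,0,0,1],[-0.001,0,0,0,1],[-0.001,0,0,0,1]]}}

```text
time_s: 7.12
eef_pos: [0.5879, -0.061, 0.2548]
tcp_rot: [1.312, 1.154, -1.354]
ft_force: [0.1, -0.3, 0.1]
finger_gap: 0.999
```

```bash
python3 -c "
from h import *;st()"
```

```text
7.12 pos [ 0.5879 -0.061   0.2548] jawyaw -9.33 xax [-0.034  0.003 -0.999] q [ 0.25  0.57 -0.3   1.65  0.19  0.99 -0.28] F [ 0.1 -0.3  0.1] T [-0.   -0.01  0.02] gap 0.9989694608132049
```

Call:
{"op": "servo_tool", "data": {"steps": [[0,0,0.04,0,1],[0,0,0.03,0,1],[0,0,-0.035,0,1],[0,0,-0.035,0,1],[0,0,0,0,1]]}}

```text
time_s: 7.53
eef_pos: [0.5895, -0.0611, 0.2602]
tcp_rot: [1.317, 1.146, -1.35]
ft_force: [-0.1, 0.3, -0.6]
finger_gap: 1.004
```

```bash
python3 -c "
from h import *;st()"
```

```text
7.53 pos [ 0.5895 -0.0611  0.2602] jawyaw -9.44 xax [-0.026  0.002 -1.   ] q [ 0.25  0.56 -0.3   1.65  0.19  0.99 -0.28] F [-0.1  0.3 -0.6] T [-0.04  0.07 -0.02] gap 1.0039285940778644
```

Call:
{"op": "servo_tool", "data": {"steps": [[0,0,0.04,0,1],[0,0,0.03,0,1],[0,0,-0.04,0.02,1],[0,0,-0.035,0.02,1],[0,0,0,0.03,1]]}}

```text
time_s: 7.95
eef_pos: [0.5912, -0.0611, 0.2631]
tcp_rot: [1.268, 1.178, -1.294]
ft_force: [0.3, 0.2, 0.3]
finger_gap: 0.999
```

Call:
{"op": "servo_tool", "data": {"steps": [[0,0,0.04,0,1],[0,0,0.03,0,1],[0,0,-0.04,0,1],[0,0,-0.035,0,1],[0,0,0,0,1]]}}

```text
time_s: 8.37
eef_pos: [0.593, -0.0612, 0.2667]
tcp_rot: [1.27, 1.173, -1.289]
ft_force: [-1.0, 0.3, -0.9]
finger_gap: 0.998
```

Call:
{"op": "servo_tool", "data": {"steps": [[0,0,0.04,0,1],[0,0,0.03,0,1],[0,0,-0.04,0,1],[0,0,-0.035,0,1],[0,0,0,0,1]]}}

```text
time_s: 8.78
eef_pos: [0.5954, -0.061, 0.2741]
tcp_rot: [1.274, 1.167, -1.284]
ft_force: [-1.0, -0.6, 0.1]
finger_gap: 0.998
```

```bash
python3 -c "
from h import *;st()"
```

```text
8.78 pos [ 0.5954 -0.061   0.2741] jawyaw -5.39 xax [-0.007 -0.001 -1.   ] q [ 0.26  0.55 -0.32  1.63  0.2   1.   -0.22] F [-1.  -0.6  0.1] T [ 0.03  0.06 -0.02] gap 0.9981109095719098
```

Call:
{"op": "servo_tool", "data": {"steps": [[0,0,0.04,0,1],[0,0,0.03,0,1],[0,0,-0.04,0,1],[0,0,-0.04,0,1],[0,0,0,0,1]]}}

```text
time_s: 9.2
eef_pos: [0.5986, -0.0607, 0.2801]
tcp_rot: [1.279, 1.16, -1.276]
ft_force: [-1.6, -0.0, -0.1]
finger_gap: 1.001
```

Call:
{"op": "servo_tool", "data": {"steps": [[0,0,0.04,0,1],[0,0,0.03,0,1],[0,0,-0.04,0,1],[0,0,-0.04,0,1],[0,0,0,0,1]]}}

```text
time_s: 9.62
eef_pos: [0.6022, -0.0602, 0.2891]
tcp_rot: [1.285, 1.151, -1.267]
ft_force: [-1.1, -0.5, -1.2]
finger_gap: 1.002
```

Call:
{"op": "servo_tool", "data": {"steps": [[-0.001,0.001,0,-0.125,1],[-0.001,0.001,0,-0.125,1],[-0.001,0.001,0,-0.125,1],[-0.001,0.001,0,-0.125,1],[-0.001,0,0,-0.125,1]]}}

```text
time_s: 10.03
eef_pos: [0.6007, -0.0553, 0.307]
tcp_rot: [1.729, 0.756, -1.701]
ft_force: [0.6, 0.8, 0.3]
finger_gap: 1.0
```

Call:
{"op": "servo_tool", "data": {"steps": [[-0.001,0,0,-0.125,1],[-0.001,0,0,-0.125,1],[-0.001,0,0,-0.125,1],[-0.001,0,0,-0.125,1],[-0.001,0,0,-0.125,1]]}}

```text
time_s: 10.45
eef_pos: [0.5998, -0.0522, 0.3286]
tcp_rot: [2.121, 0.212, -2.07]
ft_force: [0.9, 0.0, -0.5]
finger_gap: 1.001
```

Call:
{"op": "servo_tool", "data": {"steps": [[0,0,0,-0.125,1],[0,0,0,-0.125,1],[0,0,0,-0.125,1],[0,0,0,-0.125,1],[0,0,0,-0.125,1]]}}

```text
time_s: 10.87
eef_pos: [0.6032, -0.0478, 0.3505]
tcp_rot: [-2.04, 0.429, 1.974]
ft_force: [-0.4, 0.1, -0.3]
finger_gap: 0.996
```

```bash
python3 -c "
from h import *;st()"
```

```text
10.87 pos [ 0.6032 -0.0478  0.3505] jawyaw -113.1 xax [ 0.028 -0.024 -0.999] q [-0.09  0.46  0.17  1.55 -0.06  1.11 -1.89] F [-0.4  0.1 -0.3] T [ 0.03  0.03 -0.08] gap 0.9960685662997755
```

Only tilt about the bar's axis matters for the grip, and that part comes out near zero at the grip yaw. Fast negative turns cause drift, so I'll finish this turn slowly.

Call:
{"op": "servo_tool", "data": {"steps": [[-0.001,-0.001,-0.004,-0.07,1],[-0.001,-0.001,-0.004,-0.07,1],[-0.001,-0.001,-0.004,-0.07,1],[-0.001,-0.001,-0.004,-0.07,1],[-0.001,-0.001,-0.004,-0.07,1]]}}

```text
time_s: 11.28
eef_pos: [0.6025, -0.0469, 0.3524]
tcp_rot: [-1.817, 0.721, 1.735]
ft_force: [-0.6, -0.3, -0.2]
finger_gap: 1.002
```

```bash
python3 -c "
from h import *;st()"
```

```text
11.28 pos [ 0.6025 -0.0469  0.3524] jawyaw -133.75 xax [ 0.037 -0.023 -0.999] q [-0.15  0.46  0.26  1.56 -0.11  1.1  -2.21] F [-0.6 -0.3 -0.2] T [ 0.05  0.   -0.02] gap 1.002425478342538
```

Call:
{"op": "servo_tool", "data": {"steps": [[-0.001,-0.001,-0.004,-0.07,1],[-0.001,-0.001,-0.004,-0.07,1],[-0.001,-0.001,-0.004,-0.07,1],[-0.001,-0.001,-0.004,-0.07,1],[-0.001,-0.001,-0.004,-0.07,1]]}}

```text
time_s: 11.7
eef_pos: [0.6009, -0.0462, 0.3526]
tcp_rot: [-1.575, 0.958, 1.486]
ft_force: [-1.3, -0.2, 0.6]
finger_gap: 1.0
```

```bash
python3 -c "
from h import *;st()"
```

```text
11.7 pos [ 0.6009 -0.0462  0.3526] jawyaw -154.23 xax [ 0.044 -0.023 -0.999] q [-0.21  0.46  0.35  1.57 -0.15  1.09 -2.52] F [-1.3 -0.2  0.6] T [0.05 0.08 0.04] gap 1.0000535290398915
```

Call:
{"op": "servo_tool", "data": {"steps": [[0,0,0,0,1],[0,0,0,0,1],[0,0,0,0,1],[0,0,0,0,1],[0,0,0,0,1]]}}

```text
time_s: 12.12
eef_pos: [0.6031, -0.0429, 0.3641]
tcp_rot: [-1.583, 0.939, 1.486]
ft_force: [0.1, -0.5, -0.1]
finger_gap: 1.001
```

```bash
python3 -c "
from h import *;s=st();print(np.round(s['tau'],1),np.round(s['qvel'],3))"
```

```text
12.12 pos [ 0.6031 -0.0429  0.3641] jawyaw -153.67 xax [ 0.054 -0.015 -0.998] q [-0.21  0.45  0.35  1.55 -0.16  1.11 -2.51] F [ 0.1 -0.5 -0.1] T [-0.01  0.03 -0.01] gap 1.0008467047363394
[ -0.1 -47.1   4.  -21.3   0.   -0.3  -0. ] [ 0.001 -0.011 -0.003 -0.016 -0.003  0.016  0.014]
```

Call:
{"op": "servo_tool", "data": {"steps": [[0,0,-0.03,0,1]]}}

```text
time_s: 12.2
eef_pos: [0.6068, -0.0435, 0.3399]
tcp_rot: [-1.591, 0.932, 1.475]
ft_force: [0.9, -0.1, 0.5]
finger_gap: 1.0
```

```bash
python3 -c "
from h import *;s=st();print(np.round(s['tau'],1),np.round(s['qvel'],3))"
```

```text
12.2 pos [ 0.6068 -0.0435  0.3399] jawyaw -153.59 xax [ 0.066 -0.015 -0.998] q [-0.2   0.47  0.34  1.59 -0.17  1.04 -2.5 ] F [ 0.9 -0.1  0.5] T [ 0.01 -0.05 -0.03] gap 0.9995915045177443
[ -1.2 -48.3   3.6 -20.4   0.2   1.6  -0.2] [ 0.061  0.321 -0.104  0.646 -0.136 -0.91   0.135]
```

Call:
{"op": "servo_tool", "data": {"steps": [[0,0,-0.03,0,1]]}}

```text
time_s: 12.28
eef_pos: [0.6076, -0.0434, 0.3106]
tcp_rot: [-1.593, 0.929, 1.473]
ft_force: [-0.8, 0.5, -0.5]
finger_gap: 0.996
```

```bash
python3 -c "
from h import *;s=st();print(np.round(s['tau'],1),np.round(s['qvel'],3))"
```

```text
12.28 pos [ 0.6076 -0.0434  0.3106] jawyaw -153.53 xax [ 0.069 -0.015 -0.997] q [-0.19  0.49  0.33  1.64 -0.18  0.97 -2.49] F [-0.8  0.5 -0.5] T [ 0.09  0.08 -0.  ] gap 0.9957069174155886
[  0.  -52.8   5.  -22.2   0.2   0.6  -0.2] [ 0.074  0.278 -0.103  0.469 -0.146 -0.844  0.136]
```

Drift shows up even in hold rows. I'll watch it while turning the positive way, which was benign earlier.

Call:
{"op": "servo_tool", "data": {"steps": [[-0.004,-0.002,-0.005,0.12,1],[-0.004,-0.002,-0.005,0.12,1],[-0.004,-0.002,-0.005,0.12,1],[-0.004,-0.002,-0.005,0.12,1],[-0.004,-0.002,-0.005,0.12,1]]}}

```text
time_s: 12.7
eef_pos: [0.5844, -0.0509, 0.2793]
tcp_rot: [-1.982, 0.439, 1.889]
ft_force: [-0.5, -0.4, -0.1]
finger_gap: 0.999
```

```bash
python3 -c "
from h import *;s=st();print(np.round(s['tau'],1))"
```

```text
12.7 pos [ 0.5844 -0.0509  0.2793] jawyaw -117.7 xax [ 0.055  0.026 -0.998] q [-0.03  0.49  0.13  1.72 -0.12  0.89 -1.9 ] F [-0.5 -0.4 -0.1] T [-0.06  0.06 -0.  ] gap 0.9986473819297854
[ -2.2 -48.2   2.8 -19.2  -0.3  -0.1  -1.5]
```

Call:
{"op": "servo_tool", "data": {"steps": [[0,0,0,0,1],[0,0,0,0,1],[0,0,0,0,1],[0,0,0,0,1],[0,0,0,0,1]]}}

```text
time_s: 13.12
eef_pos: [0.5843, -0.0519, 0.2797]
tcp_rot: [-1.977, 0.445, 1.886]
ft_force: [0.4, 0.3, -0.7]
finger_gap: 0.998
```

```bash
python3 -c "
from h import *;s=st();print(np.round(s['tau'],1),np.round(s['qvel'],3))"
```

```text
13.12 pos [ 0.5843 -0.0519  0.2797] jawyaw -118.09 xax [ 0.054  0.027 -0.998] q [-0.03  0.49  0.14  1.72 -0.12  0.89 -1.9 ] F [ 0.4  0.3 -0.7] T [-0.03  0.09  0.02] gap 0.998304868228491
[  0.2 -47.9   2.  -18.8  -0.1  -0.2   0. ] [-0.007 -0.004  0.004 -0.01  -0.001  0.004 -0.018]
```

Call:
{"op": "servo_tool", "data": {"steps": [[0,0,0,0,1],[0,0,0,0,1],[0,0,0,0,1],[0,0,0,0,1],[0,0,0,0,1]]}}

```text
time_s: 13.53
eef_pos: [0.5853, -0.0506, 0.2806]
tcp_rot: [-1.978, 0.445, 1.884]
ft_force: [0.0, -0.5, 0.4]
finger_gap: 1.0
```

```bash
python3 -c "
from h import *;s=st();print(np.round(s['tau'],1),np.round(s['qvel'],3))"
```

```text
13.53 pos [ 0.5853 -0.0506  0.2806] jawyaw -118.11 xax [ 0.056  0.027 -0.998] q [-0.04  0.49  0.14  1.72 -0.12  0.89 -1.9 ] F [ 0.  -0.5  0.4] T [-0.06  0.05  0.01] gap 0.9996328401763803
[ -0.  -48.    2.  -18.9  -0.1  -0.2  -0. ] [-0.002 -0.001 -0.001 -0.001 -0.     0.    -0.001]
```

At z ≈ 0.28 a hold stays put, and the drift only comes in high up (z > 0.33). I'll go to the opposite yaw, take out the tilt with up-and-down cycles, and make the turns low.

Call:
{"op": "servo_tool", "data": {"steps": [[0,0,0,0.125,1],[0,0,0,0.125,1],[0,0,0,0.125,1],[0,0,0,0.125,1],[0,0,0,0.125,1]]}}

```text
time_s: 13.95
eef_pos: [0.585, -0.0496, 0.2806]
tcp_rot: [2.208, 0.208, -2.136]
ft_force: [-0.2, 0.2, 0.0]
finger_gap: 0.996
```

Call:
{"op": "servo_tool", "data": {"steps": [[0,0,0,0.125,1],[0,0,0,0.125,1],[0,0,0,0.125,1],[0,0,0,0.125,1],[0,0,0,0.125,1]]}}

```text
time_s: 14.37
eef_pos: [0.5848, -0.0505, 0.2806]
tcp_rot: [1.807, 0.777, -1.777]
ft_force: [0.7, -0.6, -0.3]
finger_gap: 0.999
```

Call:
{"op": "servo_tool", "data": {"steps": [[0,0,0,0.125,1],[0,0,0,0.125,1],[0,0,0,0.125,1],[0,0,0,0.125,1],[0,0,0,0.125,1]]}}

```text
time_s: 14.78
eef_pos: [0.5848, -0.0518, 0.2805]
tcp_rot: [1.351, 1.182, -1.358]
ft_force: [0.1, 0.3, 0.5]
finger_gap: 1.001
```

Call:
{"op": "servo_tool", "data": {"steps": [[0,0,0.04,0.03,1],[0,0,0.04,0,1],[0,0,-0.04,0,1],[0,0,-0.04,0,1],[0,0,0,0,1]]}}

```text
time_s: 15.2
eef_pos: [0.5863, -0.0529, 0.2838]
tcp_rot: [1.326, 1.198, -1.33]
ft_force: [-0.2, 0.2, 0.0]
finger_gap: 0.997
```

```bash
python3 -c "
from h import *;s=st()"
```

```text
15.2 pos [ 0.5863 -0.0529  0.2838] jawyaw -8.33 xax [-0.04   0.043 -0.998] q [ 0.3   0.55 -0.38  1.61  0.18  1.06 -0.27] F [-0.2  0.2  0. ] T [-0.09  0.08  0.  ] gap 0.9972174503832244
```

Call:
{"op": "servo_tool", "data": {"steps": [[0,0,0.04,0,1],[0,0,0.04,0,1],[0,0,-0.04,0,1],[0,0,-0.04,0,1],[0,0,0,0,1]]}}

```text
time_s: 15.62
eef_pos: [0.5873, -0.0535, 0.2909]
tcp_rot: [1.327, 1.196, -1.33]
ft_force: [-0.8, 0.5, -0.8]
finger_gap: 1.003
```

Call:
{"op": "servo_tool", "data": {"steps": [[0,0,0.04,0,1],[0,0,0.04,0,1],[0,0,-0.04,0,1],[0,0,-0.04,0,1],[0,0,0,0,1]]}}

```text
time_s: 16.03
eef_pos: [0.5891, -0.0536, 0.3037]
tcp_rot: [1.33, 1.192, -1.327]
ft_force: [-2.2, 0.3, 0.0]
finger_gap: 0.999
```

```bash
python3 -c "
from h import *;s=st()"
```

```text
16.03 pos [ 0.5891 -0.0536  0.3037] jawyaw -8.46 xax [-0.033  0.042 -0.999] q [ 0.31  0.53 -0.39  1.58  0.17  1.1  -0.26] F [-2.2  0.3  0. ] T [-0.11  0.08  0.03] gap 0.9990294927089867
```

Call:
{"op": "servo_tool", "data": {"steps": [[0,0,0.04,0,1],[0,0,0.03,0,1],[0,0,0,0,1],[0,0,-0.005,0,1],[0,0,-0.005,0,1]]}}

```text
time_s: 16.45
eef_pos: [0.5889, -0.0528, 0.3771]
tcp_rot: [1.332, 1.191, -1.323]
ft_force: [-0.4, 0.0, -0.1]
finger_gap: 1.002
```

Call:
{"op": "servo_tool", "data": {"steps": [[0,0,-0.005,0,1],[0,0,-0.005,0,1],[0,0,-0.005,0,1],[0,0,-0.005,0,1],[0,0,-0.005,0,1]]}}

```text
time_s: 16.87
eef_pos: [0.5869, -0.0528, 0.3481]
tcp_rot: [1.329, 1.196, -1.327]
ft_force: [0.4, -0.1, 0.3]
finger_gap: 0.999
```

```bash
python3 -c "
from h import *;s=st()"
```

```text
16.87 pos [ 0.5869 -0.0528  0.3481] jawyaw -8.37 xax [-0.036  0.044 -0.998] q [ 0.31  0.49 -0.4   1.52  0.15  1.2  -0.25] F [ 0.4 -0.1  0.3] T [-0.07 -0.04 -0.01] gap 0.9994121711378112
```

Call:
{"op": "servo_tool", "data": {"steps": [[0,0,-0.04,0,1],[0,0,0.01,0,1],[0,0,0.01,0,1],[0,0,-0.04,0,1],[0,0,0.01,0,1]]}}

```text
time_s: 17.28
eef_pos: [0.5855, -0.053, 0.2957]
tcp_rot: [1.326, 1.201, -1.333]
ft_force: [-2.1, -0.5, -1.5]
finger_gap: 0.998
```

```bash
python3 -c "
from h import *;s=st()"
```

```text
17.28 pos [ 0.5855 -0.053   0.2957] jawyaw -8.36 xax [-0.044  0.044 -0.998] q [ 0.31  0.54 -0.39  1.59  0.17  1.09 -0.26] F [-2.1 -0.5 -1.5] T [-0.08  0.08  0.01] gap 0.9978055435058211
```

Call:
{"op": "servo_tool", "data": {"steps": [[0,0,0.01,0,1],[0,0,0.01,0,1],[0,0,-0.04,0,1],[0,0,0.01,0,1],[0,0,0.01,0,1]]}}

```text
time_s: 17.7
eef_pos: [0.5929, -0.0525, 0.3093]
tcp_rot: [1.336, 1.189, -1.319]
ft_force: [1.3, 0.6, 1.8]
finger_gap: 1.001
```

```bash
python3 -c "
from h import *;s=st()"
```

```text
17.7 pos [ 0.5929 -0.0525  0.3093] jawyaw -8.41 xax [-0.026  0.045 -0.999] q [ 0.31  0.53 -0.39  1.57  0.17  1.1  -0.26] F [1.3 0.6 1.8] T [-0.02 -0.08  0.01] gap 1.0012671184660185
```

Call:
{"op": "servo_tool", "data": {"steps": [[0,0,-0.04,0,1],[0,0,0.01,0,1],[0,0,0.01,0,1],[0,0,0.01,0,1],[0,0,-0.04,0,1]]}}

```text
time_s: 18.12
eef_pos: [0.6066, -0.0519, 0.2822]
tcp_rot: [1.355, 1.161, -1.29]
ft_force: [2.1, 0.5, 0.5]
finger_gap: 1.002
```

Call:
{"op": "servo_tool", "data": {"steps": [[0,0,0.01,0,1],[0,0,0.01,0,1],[0,0,0.01,0,1],[0,0,0,0,1],[0,0,0,0,1]]}}

```text
time_s: 18.53
eef_pos: [0.6081, -0.0519, 0.3207]
tcp_rot: [1.358, 1.156, -1.286]
ft_force: [-0.6, 0.0, -1.1]
finger_gap: 0.996
```

```bash
python3 -c "
from h import *;s=st()"
```

```text
18.53 pos [ 0.6081 -0.0519  0.3207] jawyaw -8.57 xax [ 0.018  0.042 -0.999] q [ 0.31  0.52 -0.39  1.55  0.17  1.09 -0.26] F [-0.6  0.  -1.1] T [-0.05 -0.04  0.04] gap 0.9955001383583902
```

The x-tilt is now +0.018, which becomes about −0.016 at the grip yaw. I'll turn back smoothly.

Call:
{"op": "servo_tool", "data": {"steps": [[-0.002,0,-0.003,-0.1,1],[-0.002,0,-0.003,-0.11,1],[-0.002,0,-0.003,-0.11,1],[-0.002,0,-0.003,-0.11,1],[-0.002,0,-0.003,-0.11,1]]}}

```text
time_s: 18.95
eef_pos: [0.6015, -0.0523, 0.3138]
tcp_rot: [1.764, 0.781, -1.658]
ft_force: [-0.2, 0.4, 0.7]
finger_gap: 1.002
```

Call:
{"op": "servo_tool", "data": {"steps": [[-0.001,0,-0.003,-0.11,1],[-0.001,0,-0.003,-0.11,1],[-0.001,0,-0.003,-0.11,1],[-0.001,0,-0.003,-0.11,1],[-0.001,0,-0.003,-0.11,1]]}}

```text
time_s: 19.37
eef_pos: [0.5976, -0.0519, 0.3043]
tcp_rot: [2.127, 0.269, -1.998]
ft_force: [0.1, -0.8, 0.0]
finger_gap: 0.998
```

```bash
python3 -c "
from h import *;s=st()"
```

```text
19.37 pos [ 0.5976 -0.0519  0.3043] jawyaw -74.03 xax [ 0.064 -0.011 -0.998] q [ 0.08  0.47 -0.07  1.66  0.05  0.95 -1.3 ] F [ 0.1 -0.8  0. ] T [ 0.02  0.   -0.01] gap 0.9979278618376505
```

Call:
{"op": "servo_tool", "data": {"steps": [[-0.001,0,-0.004,-0.11,1],[-0.001,0,-0.004,-0.11,1],[-0.001,0,-0.004,-0.11,1],[-0.001,0,-0.004,-0.11,1],[-0.001,0,-0.004,-0.11,1]]}}

```text
time_s: 19.78
eef_pos: [0.5944, -0.0507, 0.2898]
tcp_rot: [-2.142, 0.349, 2.009]
ft_force: [0.2, 0.4, -0.9]
finger_gap: 0.995
```

Call:
{"op": "servo_tool", "data": {"steps": [[-0.001,0,-0.004,-0.11,1],[-0.001,0,-0.004,-0.11,1],[-0.001,0,-0.004,-0.11,1],[-0.001,0,-0.004,-0.11,1],[-0.001,0,-0.004,-0.11,1]]}}

```text
time_s: 20.2
eef_pos: [0.5914, -0.0487, 0.2746]
tcp_rot: [-1.77, 0.847, 1.659]
ft_force: [-0.5, 0.3, -1.2]
finger_gap: 1.0
```

Call:
{"op": "servo_tool", "data": {"steps": [[-0.001,0,-0.003,-0.11,1],[-0.001,0,-0.003,-0.11,1],[-0.001,0,-0.003,-0.11,1],[-0.001,0,-0.003,-0.11,1],[-0.001,0,-0.003,-0.11,1]]}}

```text
time_s: 20.62
eef_pos: [0.5886, -0.0459, 0.264]
tcp_rot: [-1.351, 1.207, 1.267]
ft_force: [0.2, -0.1, 0.1]
finger_gap: 0.999
```

```bash
python3 -c "
from h import *;s=st()"
```

```text
20.62 pos [ 0.5886 -0.0459  0.264 ] jawyaw -173.06 xax [-0.001 -0.073 -0.997] q [-0.28  0.56  0.43  1.69 -0.19  0.94 -2.82] F [ 0.2 -0.1  0.1] T [0.11 0.   0.03] gap 0.998973513275832
```

Call:
{"op": "servo_tool", "data": {"steps": [[-0.001,-0.002,-0.008,-0.09,1],[-0.001,-0.002,-0.008,-0.08,1],[-0.001,-0.002,-0.01,-0.045,1],[-0.001,-0.002,-0.01,0,1],[0,-0.002,-0.01,0,1]]}}

```text
time_s: 21.03
eef_pos: [0.5889, -0.0529, 0.2221]
tcp_rot: [-1.181, 1.306, 1.102]
ft_force: [-1.1, 0.5, -0.1]
finger_gap: 1.001
```

```bash
python3 -c "
from h import *;s=st()"
```

```text
21.03 pos [ 0.5889 -0.0529  0.2221] jawyaw 174.13 xax [-0.005 -0.067 -0.998] q [-0.34  0.64  0.55  1.73 -0.33  0.87 -2.9 ] F [-1.1  0.5 -0.1] T [ 0.04 -0.02 -0.06] gap 1.000977963361935
```

Call:
{"op": "servo_tool", "data": {"steps": [[-0.0015,-0.001,-0.011,0.005,1],[-0.0015,-0.001,-0.011,0.005,1],[-0.0015,-0.001,-0.011,0,1],[-0.0005,-0.001,-0.011,0,1],[0,0,0,0,1]]}}

```text
time_s: 21.45
eef_pos: [0.5838, -0.0557, 0.1746]
tcp_rot: [-1.193, 1.294, 1.118]
ft_force: [-0.4, -0.7, 0.4]
finger_gap: 1.002
```

```bash
python3 -c "
from h import *;s=st()"
```

```text
21.45 pos [ 0.5838 -0.0557  0.1746] jawyaw 175.26 xax [-0.003 -0.063 -0.998] q [-0.3   0.69  0.51  1.79 -0.37  0.76 -2.85] F [-0.4 -0.7  0.4] T [0.06 0.03 0.03] gap 1.0019890195628964
```

Call:
{"op": "servo_tool", "data": {"steps": [[0,0,0,-0.008,0],[0,0,0,0,0],[0,0,0,0,0],[0,0,0,0,0],[0,0,0,0,0]]}}

```text
time_s: 21.87
eef_pos: [0.5853, -0.0557, 0.1766]
tcp_rot: [-1.188, 1.293, 1.112]
ft_force: [0.4, 0.9, 0.2]
finger_gap: 0.302
```

Call:
{"op": "servo_tool", "data": {"steps": [[0,0,0,0,0],[0,0,0,0,0],[0,0,0,0,0]]}}

```text
time_s: 22.12
eef_pos: [0.5849, -0.0554, 0.1768]
tcp_rot: [-1.188, 1.293, 1.112]
ft_force: [0.6, -0.5, -1.2]
finger_gap: 0.151
```

```bash
python3 -c "
from h import *;s=st()"
```

```text
22.12 pos [ 0.5849 -0.0554  0.1768] jawyaw 174.91 xax [-0.001 -0.061 -0.998] q [-0.3   0.69  0.51  1.79 -0.37  0.76 -2.85] F [ 0.6 -0.5 -1.2] T [ 0.   -0.06  0.  ] gap 0.1512720219346346
```

Call:
{"op": "servo_tool", "data": {"steps": [[0,0,0.005,0,0],[0,0,0.01,0,0],[0,0,0.015,0,0],[0,0,0.015,0,0],[0,0,0.015,0,0]]}}

```text
time_s: 22.53
eef_pos: [0.5798, -0.0537, 0.2351]
tcp_rot: [-1.181, 1.303, 1.124]
ft_force: [-0.1, 0.2, -5.9]
finger_gap: 0.153
```

Call:
{"op": "servo_tool", "data": {"steps": [[0,0,0.01,0,0],[0,0,0.01,0,0],[0,0,0,0,0],[0,0,0,0,0],[0,0,0,0,0]]}}

```text
time_s: 22.95
eef_pos: [0.5804, -0.0534, 0.2599]
tcp_rot: [-1.183, 1.299, 1.121]
ft_force: [0.5, 0.2, -6.2]
finger_gap: 0.149
```

```bash
python3 -c "
from h import *;s=st()"
```

```text
22.95 pos [ 0.5804 -0.0534  0.2599] jawyaw 174.94 xax [-0.011 -0.059 -0.998] q [-0.36  0.59  0.6   1.71 -0.32  0.95 -2.88] F [ 0.5  0.2 -6.2] T [ 0.07  0.01 -0.03] gap 0.1490369139211838
```

The tote is lifted (about 6 N, grip holding). I'll zoom the earlier wrist picture to read the rails' slots, at no camera cost.

```bash
python3 - <<'E'
import cv2,numpy as np
im=cv2.imread('pics/w1.png')
a=cv2.resize(im[65:365,232:282],None,fx=7,fy=2,interpolation=cv2.INTER_CUBIC)
b=cv2.resize(im[65:365,380:430],None,fx=7,fy=2,interpolation=cv2.INTER_CUBIC)
o=np.clip(np.hstack([a,b]).astype(float)*1.3,0,255).astype(np.uint8)
for v in range(0,600,50): cv2.putText(o,str(65+v//2),(330,v+5),0,.4,(0,255,0),1)
cv2.imwrite('pics/w1z.png',o)
E
```

```text
(no output)
```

View pics/w1z.png

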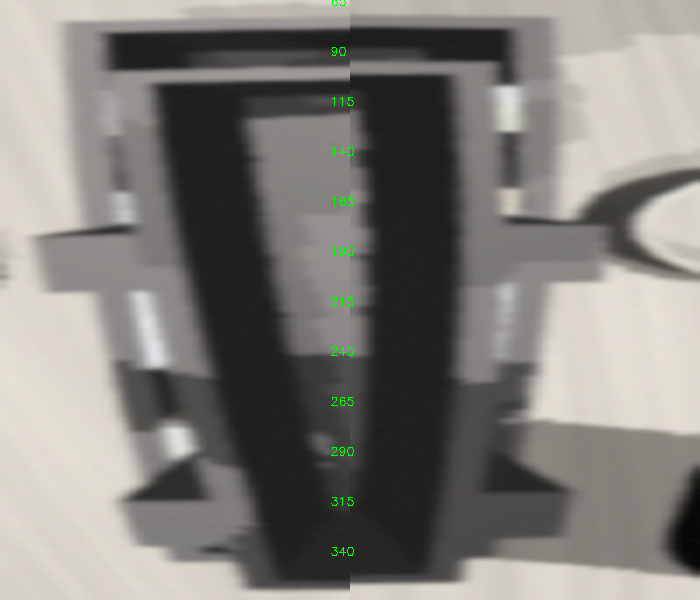

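Call:
{"op": "servo_tool", "data": {"steps": [[0,0,0,0.05,0],[0,0,0,0.1,0],[0,0,0,0.1,0],[0,0,0,0.1,0],[0,0,0,0.1,0]]}}

```text
time_s: 23.37
eef_pos: [0.5779, -0.0525, 0.2552]
tcp_rot: [-1.531, 1.052, 1.458]
ft_force: [0.2, 0.2, -5.3]
finger_gap: 0.151
```

Call:
{"op": "servo_tool", "data": {"steps": [[0,0,0,0.1,0],[0,0,0,0.1,0],[0,0,0,0.1,0],[0,0,0,0.1,0],[0,0,0,0.1,0]]}}

```text
time_s: 23.78
eef_pos: [0.5743, -0.0523, 0.2499]
tcp_rot: [-1.892, 0.677, 1.81]
ft_force: [-0.6, -0.3, -5.3]
finger_gap: 0.15
```

```bash
python3 -c "
from h import *;s=st()"
```

```text
23.78 pos [ 0.5743 -0.0523  0.2499] jawyaw -128.12 xax [ 0.027 -0.05  -0.998] q [-0.19  0.53  0.31  1.77 -0.14  0.84 -2.07] F [-0.6 -0.3 -5.3] T [0.09 0.09 0.06] gap 0.1500644004967715
```

The zoom shows light rail pieces with two dark slots. On the left the slots span rows ≈133.5–160 and ≈249–276.5, and on the right the first spans ≈131.5–158.5. I'll turn these into world positions, rebuilding the camera pose of that picture.

```bash
cat > w1.py <<'E'
from h import *
c=env.get_calibration('wrist');s=env.state()
Rt=Ro.from_rotvec(s['tcp_rot']).as_matrix();R=np.array(c['R']);o=-R.T@np.array(c['t'])
Rc=Rt.T@R.T; pc=Rt.T@(o-np.array(s['eef_pos']))
R0=Ro.from_rotvec([-1.119,1.258,1.109]).as_matrix();p0=np.array([.5887,-.0562,.2524])
def ry(u,v,z):
    a=(u-c['cx'])/c['fx'];b=(v-c['cy'])/c['fy'];th=np.hypot(a,b)
    d=R0@Rc@np.array([a/th*np.sin(th),b/th*np.sin(th),np.cos(th)]);oo=p0+R0@pc
    return oo+d*(z-oo[2])/d[2]
E
python3 - <<'E'
from w1 import *
z=.066
F=lambda px,py,right: (380+(px-350)/7 if right else 232+px/7, 65+py/2)
print('bar check',ry(325,85,.182).round(4))
# outer rim edges (z=.066)
Lp=[ry(*F(px,py,0),z) for px,py in [(63,25),(80,120),(95,200)]]
Rp=[ry(*F(px,py,1),z) for px,py in [(553,20),(560,120)]]
for n,p in [('L',Lp),('R',Rp)]: print(n,np.round(p,4).tolist(), 'yaw',np.degrees(np.arctan2(*(p[-1]-p[0])[[1,0]])))
# near end edge
e0,e1=ry(*F(63,25,0),z),ry(*F(553,20,1),z)
yaw=np.arctan2(e1[1]-e0[1],e1[0]-e0[0])-np.pi/2; print('yaw from end',np.degrees(yaw),'width',np.linalg.norm(e1-e0))
yaw=np.radians(83.8)
ax=np.array([np.cos(yaw),np.sin(yaw)])
mid=(e0+e1)[:2]/2; ctr=mid+.123*ax; print('centre',ctr)
for n,(px,py,r) in dict(L1a=(117,137,0),L1b=(122,190,0),L2a=(158,368,0),L2b=(172,423,0),R1a=(511,133,1),R1b=(511,187,1),R2a=(508,358,1)).items():
    p=ry(*F(px,py,r),z)[:2]; d=p-ctr; print(n,p.round(4),'bx %.1f by %.1f'%(1e3*d@ax,1e3*(d@[-ax[1],ax[0]])))
E
```

```text
bar check [ 0.5745 -0.1517  0.182 ]
L [[0.6393, -0.1876, 0.066], [0.6425, -0.147, 0.066], [0.6455, -0.1134, 0.066]] yaw 85.27251169014095
R [[0.5012, -0.1727, 0.066], [0.5056, -0.1302, 0.066]] yaw 84.0060885256328
yaw from end 83.83943796892528 width 0.1389743489936344
centre [ 0.58353119 -0.05782947]
L1a [ 0.639  -0.1392] bx -74.9 by -63.9
L1b [ 0.6416 -0.1171] bx -52.6 by -64.1
L2a [ 0.6495 -0.0406] bx 24.3 by -63.7
L2b [ 0.6522 -0.0152] bx 49.8 by -63.7
R1a [ 0.5122 -0.1252] bx -74.7 by 63.6
R1b [ 0.5146 -0.1027] bx -52.0 by 63.7
R2a [ 0.5211 -0.0292] bx 21.7 by 65.1
```

The slot centres come out at base x ≈ −63.6 and +37, so the shift is about +6.7 mm. The base yaw is ≈ 84.1° and its centre (0.5835, −0.0578). The target TCP is therefore about (0.584, −0.053) with jaw yaw −5.5°. I'll finish the turn.

Call:
{"op": "servo_tool", "data": {"steps": [[0.001,0,0.001,0.105,0],[0.001,0,0.001,0.105,0],[0.001,0,0.001,0.105,0],[0.001,0,0.001,0.105,0],[0.001,0,0.001,0.105,0]]}}

```text
time_s: 24.2
eef_pos: [0.5751, -0.053, 0.2494]
tcp_rot: [-2.218, 0.157, 2.134]
ft_force: [-0.9, -0.8, -6.3]
finger_gap: 0.153
```

Call:
{"op": "servo_tool", "data": {"steps": [[0.001,0,0.001,0.105,0],[0.001,0,0.001,0.105,0],[0.001,0,0.001,0.105,0],[0.001,0,0.001,0.105,0],[0.001,0,0.001,0.105,0]]}}

```text
time_s: 24.62
eef_pos: [0.5761, -0.0546, 0.2491]
tcp_rot: [2.007, 0.418, -1.939]
ft_force: [0.1, -0.1, -5.6]
finger_gap: 0.156
```

Call:
{"op": "servo_tool", "data": {"steps": [[0.001,0,0.001,0.105,0],[0.001,0,0.001,0.105,0],[0.001,0,0.001,0.105,0],[0.001,0,0.001,0.105,0],[0.001,0,0.001,0.105,0]]}}

```text
time_s: 25.03
eef_pos: [0.5772, -0.0571, 0.2486]
tcp_rot: [1.649, 0.865, -1.601]
ft_force: [0.4, 0.3, -6.3]
finger_gap: 0.151
```

```bash
python3 -c "
from h import *;s=st()"
```

```text
25.03 pos [ 0.5772 -0.0571  0.2486] jawyaw -33.62 xax [ 0.026  0.007 -1.   ] q [ 0.18  0.53 -0.19  1.74  0.12  0.86 -0.65] F [ 0.4  0.3 -6.3] T [-0.    0.06  0.01] gap 0.15115638107142257
```

Call:
{"op": "servo_tool", "data": {"steps": [[0.002,0.0015,0,0.1,0],[0.002,0.0015,0,0.1,0],[0.002,0.0015,0,0.1,0],[0.002,0.0015,0,0.1,0],[0.001,0.001,0,0.08,0]]}}

```text
time_s: 25.45
eef_pos: [0.5827, -0.0539, 0.2431]
tcp_rot: [1.288, 1.173, -1.259]
ft_force: [-0.2, -0.6, -5.4]
finger_gap: 0.15
```

Call:
{"op": "servo_tool", "data": {"steps": [[0,0,0,0,0],[0,0,0,0,0]]}}

```text
time_s: 25.62
eef_pos: [0.5816, -0.0549, 0.2409]
tcp_rot: [1.287, 1.175, -1.263]
ft_force: [-0.8, 0.6, -5.5]
finger_gap: 0.151
```

```bash
python3 - <<'E'
from h import *
st();snap('scene','s2.png',(250,190,410,350),4)
E
```

```text
25.62 pos [ 0.5816 -0.0549  0.2409] jawyaw -5.0 xax [ 0.005  0.015 -1.   ] q [ 0.27  0.56 -0.33  1.72  0.21  0.89 -0.23] F [-0.8  0.6 -5.5] T [-0.01  0.06  0.02] gap 0.15072667552175018
```

View pics/s2.png

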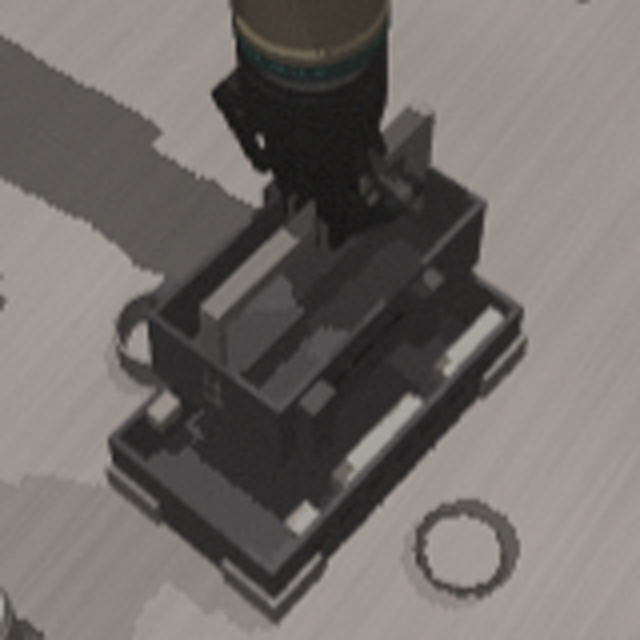

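The view shows the tote turned and held above the base, clear of everything. Its ribs are at crop (315,395) and (430,278), and the rail pieces and slots are visible below. I'll check its pitch against the projected bar.

```bash
python3 - <<'E'
from h import *
p=np.array([.5816,-.0549,.2409])
Rg=Ro.from_rotvec([-1.188,1.293,1.112]); Rn=Ro.from_rotvec(env.state()['tcp_rot'])
Tt0=Ro.from_euler('z',-95.4,degrees=True)      # tote orientation at grip (x axis)
T1=Rn*Rg.inv()*Tt0; print('tote x axis',T1.as_matrix()[:,0].round(3),'z axis',T1.as_matrix()[:,2].round(3))
off=Rg.inv().apply(np.array([.5842,-.0572,.174])-np.array([.5849,-.0554,.1768]))
g=p+Rn.apply(off); yaw=np.arctan2(T1.as_matrix()[1,0],T1.as_matrix()[0,0]);print('grip',g.round(4),'yaw',np.degrees(yaw))
L=Ro.from_euler('z',yaw)
for nm,T in [('pitched',T1),('level',L)]:
    print(nm,[((proj('scene',g+T.apply(q))-[250,190])*4).round(0).tolist() for q in np.array([[-.095,.007,.008],[-.095,-.007,.008],[.095,.007,.008],[.095,-.007,.008],[-.095,-.05,-.044],[.095,-.05,-.044],[-.095,.05,-.044]])])
    print('   underside centre',(g+T.apply([0,0,-.108])).round(4))
E
```

```text
tote x axis [ 0.092  0.995 -0.045] z axis [-0.004  0.046  0.999]
grip [ 0.5823 -0.0532  0.238 ] yaw 84.6927502985865
pitched [[195.0, 304.0], [214.0, 318.0], [414.0, 97.0], [433.0, 109.0], [276.0, 413.0], [484.0, 201.0], [143.0, 313.0]]
   underside centre [ 0.5827 -0.0582  0.1301]
level [[195.0, 308.0], [214.0, 323.0], [414.0, 92.0], [433.0, 105.0], [278.0, 414.0], [486.0, 195.0], [145.0, 314.0]]
   underside centre [ 0.5823 -0.0532  0.13  ]
```

The picture matches the pitched case: the far rim corner is at (486,203) and the bar end at (433,110). The tote is pitched about 2.6° nose-down, with its underside centre 7 mm short in y. I'll correct for that and come down along the tote's own axis, feeling the force.

Call:
{"op": "servo_tool", "data": {"steps": [[0.0005,0.0015,-0.008,-0.003,0],[0.0005,0.0015,-0.008,-0.003,0],[0.0005,0.0015,-0.008,0,0],[0.0005,0.0015,-0.008,0,0],[0,0.001,-0.006,0,0]]}}

```text
time_s: 26.08
eef_pos: [0.5834, -0.0483, 0.1994]
tcp_rot: [1.295, 1.167, -1.273]
ft_force: [-0.4, -0.3, -6.1]
finger_gap: 0.153
```

```bash
cat >> h.py <<'E'
def tote():
    s=st();Rn=Ro.from_rotvec(s['tcp_rot']);Rg=Ro.from_rotvec([-1.188,1.293,1.112])
    T=(Rn*Rg.inv()*Ro.from_euler('z',-95.4,degrees=True)).as_matrix()
    off=Rg.inv().apply(np.array([.5842,-.0572,.174])-np.array([.5849,-.0554,.1768]))
    g=np.array(s['eef_pos'])+Rn.apply(off); u=g-.108*T[:,2]
    k=(.066-u[2])/T[2,2]; r=u+max(k,0)*T[:,2]
    print('under',u.round(4),'at rail',r.round(4),'zax',T[:,2].round(3),'yaw',round(np.degrees(np.arctan2(T[1,0],T[0,0])),2),'need dxy',np.round(np.array([.5842,-.0511])-r[:2],4))
E
python3 -c "
from h import *;tote()"
```

```text
26.08 pos [ 0.5834 -0.0483  0.1994] jawyaw -5.75 xax [ 0.005  0.014 -1.   ] q [ 0.24  0.61 -0.31  1.76  0.23  0.8  -0.28] F [-0.4 -0.3 -6.1] T [ 0.    0.08 -0.03] gap 0.15338830559967345
under [ 0.5846 -0.0517  0.0886] at rail [ 0.5846 -0.0517  0.0886] zax [-0.004  0.047  0.999] yaw 83.95 need dxy [-0.0004  0.0006]
```

Call:
{"op": "servo_tool", "data": {"steps": [[0,0.0005,-0.005,0,0],[0,0,-0.005,0,0],[0,0,-0.004,0,0],[0,0,-0.003,0,0]]}}

```text
time_s: 26.42
eef_pos: [0.5827, -0.0466, 0.1787]
tcp_rot: [1.294, 1.17, -1.274]
ft_force: [0.5, -0.4, -4.2]
finger_gap: 0.154
```

```bash
python3 -c "
from h import *;tote()"
```

```text
26.42 pos [ 0.5827 -0.0466  0.1787] jawyaw -5.7 xax [ 0.002  0.014 -1.   ] q [ 0.23  0.64 -0.3   1.77  0.24  0.76 -0.29] F [ 0.5 -0.4 -4.2] T [-0.05  0.   -0.07] gap 0.15400943235573955
under [ 0.5835 -0.05    0.0679] at rail [ 0.5835 -0.05    0.0679] zax [-0.001  0.046  0.999] yaw 84.01 need dxy [ 0.0007 -0.0011]
```

Call:
{"op": "servo_tool", "data": {"steps": [[0.0005,-0.001,-0.001,0,0],[0,0,-0.002,0,0],[0,0,-0.002,0,0]]}}

```text
time_s: 26.67
eef_pos: [0.5834, -0.048, 0.1737]
tcp_rot: [1.294, 1.169, -1.274]
ft_force: [-0.0, -0.6, -5.5]
finger_gap: 0.15
```

```bash
python3 -c "
from h import *;tote()"
```

```text
26.67 pos [ 0.5834 -0.048   0.1737] jawyaw -5.71 xax [ 0.003  0.014 -1.   ] q [ 0.23  0.65 -0.3   1.78  0.24  0.75 -0.29] F [-0.  -0.6 -5.5] T [-0.06  0.03  0.  ] gap 0.15039131068015033
under [ 0.5843 -0.0514  0.0629] at rail [ 0.5843 -0.0512  0.066 ] zax [-0.002  0.047  0.999] yaw 84.0 need dxy [-0.0001  0.0001]
```

The underside is below rail level and the force is still only the tote's weight, so the ribs are entering.

Call:
{"op": "servo_tool", "data": {"steps": [[0,0,-0.0025,0,0],[0,0,-0.0025,0,0],[0,0,-0.0025,0,0]]}}

```text
time_s: 26.92
eef_pos: [0.5841, -0.0484, 0.166]
tcp_rot: [1.295, 1.167, -1.273]
ft_force: [0.7, 0.2, -5.4]
finger_gap: 0.153
```

Call:
{"op": "servo_tool", "data": {"steps": [[0,0,-0.003,0,0],[0,0,-0.003,0,0]]}}

```text
time_s: 27.08
eef_pos: [0.5843, -0.0484, 0.1595]
tcp_rot: [1.295, 1.167, -1.273]
ft_force: [-0.6, -0.5, -5.4]
finger_gap: 0.155
```

```bash
python3 -c "
from h import *;tote()"
```

```text
27.08 pos [ 0.5843 -0.0484  0.1595] jawyaw -5.75 xax [ 0.005  0.014 -1.   ] q [ 0.23  0.67 -0.29  1.79  0.25  0.72 -0.3 ] F [-0.6 -0.5 -5.4] T [-0.    0.    0.03] gap 0.15483607417608136
under [ 0.5855 -0.0518  0.0488] at rail [ 0.5854 -0.051   0.066 ] zax [-0.004  0.047  0.999] yaw 83.95 need dxy [-0.0012 -0.0001]
```

In the slots with no contact. Continuing in small steps, following the tote's axis.

Call:
{"op": "servo_tool", "data": {"steps": [[-0.001,0,-0.003,0,0],[0,0,-0.003,0,0],[0,-0.0005,-0.003,0,0]]}}

```text
time_s: 27.33
eef_pos: [0.5832, -0.0488, 0.1495]
tcp_rot: [1.295, 1.167, -1.273]
ft_force: [0.5, 0.4, -4.8]
finger_gap: 0.149
```

Call:
{"op": "servo_tool", "data": {"steps": [[0,0,-0.003,0,0],[0,-0.0005,-0.003,0,0],[0,0,-0.003,0,0]]}}

```text
time_s: 27.58
eef_pos: [0.5831, -0.0495, 0.1393]
tcp_rot: [1.295, 1.167, -1.273]
ft_force: [-0.2, 0.2, -5.6]
finger_gap: 0.154
```

```bash
python3 -c "
from h import *;tote()"
```

```text
27.58 pos [ 0.5831 -0.0495  0.1393] jawyaw -5.74 xax [ 0.005  0.014 -1.   ] q [ 0.22  0.69 -0.28  1.8   0.27  0.68 -0.3 ] F [-0.2  0.2 -5.6] T [-0.04 -0.    0.02] gap 0.15383191802544768
under [ 0.5842 -0.0529  0.0285] at rail [ 0.5841 -0.0512  0.066 ] zax [-0.004  0.047  0.999] yaw 83.96 need dxy [0.0001 0.0001]
```

Call:
{"op": "servo_tool", "data": {"steps": [[0,0,-0.003,0,0],[0,-0.0003,-0.003,0,0],[0,0,-0.003,0,0]]}}

```text
time_s: 27.83
eef_pos: [0.5832, -0.0499, 0.1293]
tcp_rot: [1.295, 1.167, -1.273]
ft_force: [-0.3, 0.2, -4.6]
finger_gap: 0.15
```

Call:
{"op": "servo_tool", "data": {"steps": [[0,-0.0003,-0.002,0,0],[0,0,-0.002,0,0],[0,0,-0.002,0,0]]}}

```text
time_s: 28.08
eef_pos: [0.5832, -0.0502, 0.1223]
tcp_rot: [1.295, 1.168, -1.273]
ft_force: [0.4, -0.7, -5.6]
finger_gap: 0.154
```

```bash
python3 -c "
from h import *;tote()"
```

```text
28.08 pos [ 0.5832 -0.0502  0.1223] jawyaw -5.75 xax [ 0.005  0.014 -1.   ] q [ 0.22  0.72 -0.27  1.81  0.28  0.64 -0.31] F [ 0.4 -0.7 -5.6] T [-0.02  0.01 -0.03] gap 0.15440522325311049
under [ 0.5843 -0.0536  0.0116] at rail [ 0.5841 -0.051   0.066 ] zax [-0.004  0.047  0.999] yaw 83.95 need dxy [ 0.0001 -0.0001]
```

Call:
{"op": "servo_tool", "data": {"steps": [[0,0,-0.001,0,0],[0,0,-0.001,0,0],[0,-0.0003,-0.001,0,0]]}}

```text
time_s: 28.33
eef_pos: [0.5836, -0.0508, 0.1193]
tcp_rot: [1.295, 1.167, -1.273]
ft_force: [0.6, -2.4, -0.5]
finger_gap: 0.152
```

```bash
python3 -c "
from h import *;tote()"
```

```text
28.33 pos [ 0.5836 -0.0508  0.1193] jawyaw -5.76 xax [ 0.005  0.013 -1.   ] q [ 0.22  0.72 -0.27  1.82  0.28  0.64 -0.31] F [ 0.6 -2.4 -0.5] T [0.05 0.29 0.1 ] gap 0.1522144221177112
under [ 0.5848 -0.0543  0.0086] at rail [ 0.5846 -0.0516  0.066 ] zax [-0.004  0.047  0.999] yaw 83.94 need dxy [-0.0004  0.0005]
```

Call:
{"op": "servo_tool", "data": {"steps": [[0,-0.0005,-0.001,0,0]]}}

```text
time_s: 28.42
eef_pos: [0.5838, -0.0514, 0.1188]
tcp_rot: [1.296, 1.166, -1.273]
ft_force: [-0.9, -0.3, 1.6]
finger_gap: 0.153
```

Call:
{"op": "servo_tool", "data": {"steps": [[0,-0.0005,-0.001,0,0]]}}

```text
time_s: 28.5
eef_pos: [0.5839, -0.052, 0.1183]
tcp_rot: [1.296, 1.166, -1.273]
ft_force: [-0.9, -1.5, 1.4]
finger_gap: 0.153
```

```bash
python3 -c "
from h import *;tote()"
```

```text
28.5 pos [ 0.5839 -0.052   0.1183] jawyaw -5.77 xax [ 0.006  0.013 -1.   ] q [ 0.22  0.72 -0.27  1.82  0.28  0.63 -0.31] F [-0.9 -1.5  1.4] T [0.48 0.49 0.08] gap 0.15328662663807346
under [ 0.5851 -0.0555  0.0076] at rail [ 0.5849 -0.0527  0.066 ] zax [-0.005  0.048  0.999] yaw 83.92 need dxy [-0.0007  0.0016]
```

Contact with the floor, about 7 N in all. I'll ease it down level.

Call:
{"op": "servo_tool", "data": {"steps": [[-0.0003,0,-0.0015,0,0]]}}

```text
time_s: 28.58
eef_pos: [0.5838, -0.0528, 0.1176]
tcp_rot: [1.296, 1.164, -1.273]
ft_force: [-2.2, -5.1, 5.4]
finger_gap: 0.152
```

Call:
{"op": "servo_tool", "data": {"steps": [[0,0,-0.0015,0,0]]}}

```text
time_s: 28.67
eef_pos: [0.5839, -0.0538, 0.1167]
tcp_rot: [1.295, 1.162, -1.273]
ft_force: [-2.1, -4.1, 5.8]
finger_gap: 0.151
```

```bash
python3 - <<'E'
from h import *
tote();snap('scene','s3.png',(250,190,410,350),4)
p=np.array([.5842,-.0511])
for nm,a in [('level',0),('pitch-.045',.045),('-.02',.02)]:
    T=Ro.from_euler('z',84,degrees=True)*Ro.from_euler('y',a)
    piv=np.array([.5842+.0095,-.0511+.0945,.005]); # low end on floor
    o=piv-T.apply([.095,0,0])
    print(nm,[((proj('scene',o+T.apply(q))-[250,190])*4).round(0).tolist() for q in np.array([[-.095,-.05,.064],[.095,-.05,.064],[-.095,.05,.064],[-.095,-.007,.116],[.095,-.007,.116]])])
E
```

```text
28.67 pos [ 0.5839 -0.0538  0.1167] jawyaw -5.84 xax [ 0.007  0.011 -1.   ] q [ 0.22  0.73 -0.27  1.82  0.28  0.63 -0.31] F [-2.1 -4.1  5.8] T [-0.08  0.69  0.13] gap 0.1506067833539521
under [ 0.5853 -0.0576  0.006 ] at rail [ 0.5849 -0.0546  0.066 ] zax [-0.006  0.05   0.999] yaw 83.85 need dxy [-0.0007  0.0035]
level [[286.0, 508.0], [478.0, 304.0], [166.0, 413.0], [229.0, 428.0], [430.0, 224.0]]
pitch-.045 [[289.0, 499.0], [481.0, 301.0], [168.0, 403.0], [234.0, 415.0], [435.0, 219.0]]
-.02 [[287.0, 504.0], [479.0, 302.0], [167.0, 409.0], [232.0, 422.0], [432.0, 222.0]]
```

View pics/s3.png

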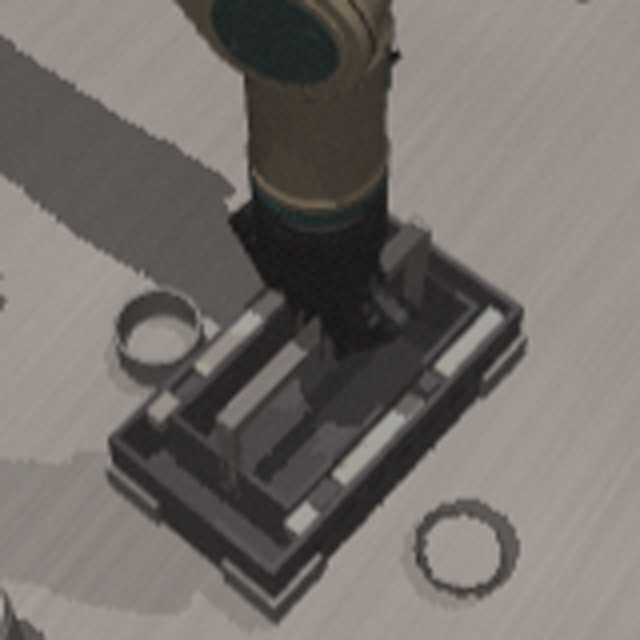

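The ribs are down both rails' slots, and the near rim corner at crop (286,506) is almost at the level prediction. TCP z is 0.9 mm above the level value, so I'll press a little more, gently.

Call:
{"op": "servo_tool", "data": {"steps": [[0,0,-0.001,0,0]]}}

```text
time_s: 28.8
eef_pos: [0.5838, -0.0548, 0.1159]
tcp_rot: [1.295, 1.161, -1.274]
ft_force: [-3.0, -2.2, 4.3]
finger_gap: 0.152
```

```bash
python3 -c "
from h import *;tote()"
```

```text
28.8 pos [ 0.5838 -0.0548  0.1159] jawyaw -5.87 xax [ 0.007  0.01  -1.   ] q [ 0.22  0.73 -0.26  1.82  0.28  0.63 -0.31] F [-3.  -2.2  4.3] T [-0.02  0.6   0.1 ] gap 0.1523037133637865
under [ 0.5852 -0.0587  0.0051] at rail [ 0.5848 -0.0555  0.066 ] zax [-0.006  0.051  0.999] yaw 83.82 need dxy [-0.0006  0.0044]
```

Call:
{"op": "servo_tool", "data": {"steps": [[0,0,-0.001,0,0]]}}

```text
time_s: 28.88
eef_pos: [0.5838, -0.0548, 0.1157]
tcp_rot: [1.295, 1.161, -1.274]
ft_force: [-5.1, -1.3, 15.0]
finger_gap: 0.153
```

```bash
python3 -c "
from h import *;tote()"
```

```text
28.88 pos [ 0.5838 -0.0548  0.1157] jawyaw -5.88 xax [ 0.008  0.009 -1.   ] q [ 0.22  0.73 -0.26  1.82  0.28  0.63 -0.31] F [-5.1 -1.3 15. ] T [0.24 1.22 0.15] gap 0.15302846131527797
under [ 0.5852 -0.0587  0.005 ] at rail [ 0.5848 -0.0556  0.066 ] zax [-0.006  0.052  0.999] yaw 83.81 need dxy [-0.0006  0.0045]
```

Force rose sharply with no travel: the tote is flat on the floor. I'll relax at once, then let go.

Call:
{"op": "servo_tool", "data": {"steps": [[0,0,0.0005,0,0]]}}

```text
time_s: 28.97
eef_pos: [0.5838, -0.0543, 0.1163]
tcp_rot: [1.296, 1.161, -1.274]
ft_force: [-0.8, 0.4, -3.3]
finger_gap: 0.154
```

Call:
{"op": "servo_tool", "data": {"steps": [[0,0,0,0,0],[0,0,0,0,0.1]]}}

```text
time_s: 29.13
eef_pos: [0.5838, -0.0543, 0.1162]
tcp_rot: [1.295, 1.161, -1.273]
ft_force: [-0.5, -2.8, 1.0]
finger_gap: 0.155
```

```bash
python3 - <<'E'
from h import *
tote()
snap('scene','s4.png',(250,190,410,350),4)
E
```

```text
29.13 pos [ 0.5838 -0.0543  0.1162] jawyaw -5.85 xax [ 0.008  0.01  -1.   ] q [ 0.22  0.73 -0.26  1.82  0.28  0.63 -0.31] F [-0.5 -2.8  1. ] T [-0.2   0.38  0.1 ] gap 0.15463150687998184
under [ 0.5853 -0.0582  0.0054] at rail [ 0.5849 -0.0551  0.066 ] zax [-0.007  0.051  0.999] yaw 83.84 need dxy [-0.0007  0.004 ]
```

View pics/s4.png

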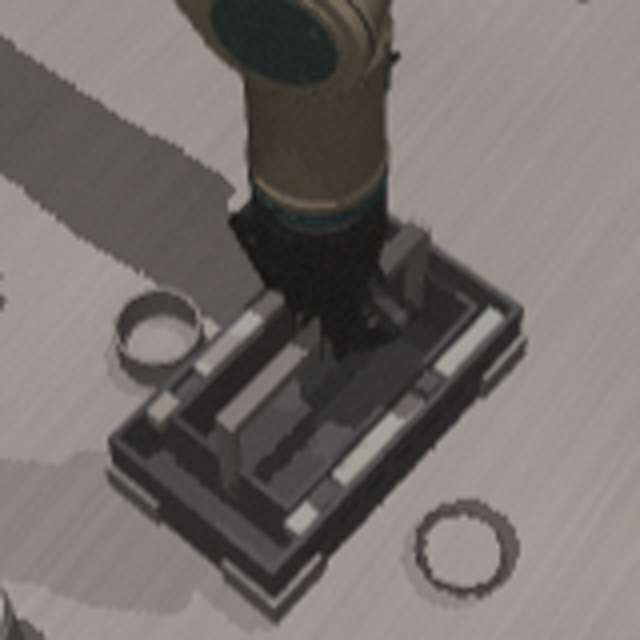

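The tote is nested with its rim level and the ribs in the slots, and the force is near zero. Releasing.

Call:
{"op": "servo_tool", "data": {"steps": [[0,0,0,0,0.3],[0,0,0,0,0.5],[0,0,0,0,0.7],[0,0,0,0,0.7],[0,0,0,0,0.7]]}}

```text
time_s: 29.6
eef_pos: [0.5863, -0.0516, 0.116]
tcp_rot: [1.299, 1.161, -1.267]
ft_force: [0.7, 0.3, 0.1]
finger_gap: 0.702
```

```bash
python3 -c "
from h import *;st()"
```

```text
29.6 pos [ 0.5863 -0.0516  0.116 ] jawyaw -5.77 xax [ 0.013  0.013 -1.   ] q [ 0.22  0.73 -0.27  1.82  0.28  0.62 -0.31] F [0.7 0.3 0.1] T [-0.03  0.01 -0.01] gap 0.7023875384430104
```

Call:
{"op": "servo_tool", "data": {"steps": [[0,0,0.005,0,0.7],[0,0,0.01,0,0.7],[0,0,0.02,0,0.7],[0,0,0.03,0,0.7],[0,0,0.03,0,0.7]]}}

```text
time_s: 30.02
eef_pos: [0.5819, -0.0506, 0.2101]
tcp_rot: [1.293, 1.172, -1.275]
ft_force: [0.6, 0.1, -0.0]
finger_gap: 0.699
```

Call:
{"op": "servo_tool", "data": {"steps": [[-0.02,0,0.02,0,0.7],[-0.03,0,0.02,0,0.7],[-0.03,0,0.02,0,0.7],[-0.02,0,0,0,0.7],[0,0,0,0,0.7]]}}

```text
time_s: 30.43
eef_pos: [0.4832, -0.0494, 0.2836]
tcp_rot: [1.301, 1.158, -1.26]
ft_force: [-1.4, 0.3, -0.6]
finger_gap: 0.7
```

```bash
python3 - <<'E'
from h import *
st();snap('scene','s5.png',(250,190,410,350),4)
for n in ['tote_mid','tote_grip','tote_end','cutter','tin']:
    for d in env.tip_of(n,'scene')[:2]: print(n,np.round(d['centre'],4),round(d['score'],2))
T=Ro.from_euler('z',84,degrees=True);o=np.array([.5842,-.0511,.005])
print([((proj('scene',o+T.apply(q))-[250,190])*4).round(0).tolist() for q in np.array([[-.095,-.05,.064],[.095,-.05,.064],[-.095,.05,.064],[-.095,-.007,.116],[.095,-.007,.116]])])
E
```

```text
30.43 pos [ 0.4832 -0.0494  0.2836] jawyaw -5.64 xax [ 0.019  0.014 -1.   ] q [ 0.33  0.37 -0.37  1.93  0.15  0.85 -0.22] F [-1.4  0.3 -0.6] T [-0.01  0.1   0.04] gap 0.6999199390303235
tote_mid [ 0.5804 -0.0527  0.036 ] 0.91
tote_mid [ 0.2971 -0.1994  0.0361] 0.82
tote_grip [ 0.5891 -0.0496  0.1175] 0.97
tote_grip [ 0.3046 -0.2     0.1079] 0.64
tote_end [ 0.3214 -0.2943  0.033 ] 0.58
tote_end [0.5881 0.0443 0.0379] 0.56
cutter [ 0.462  -0.0765 -0.    ] 0.81
cutter [ 0.5165 -0.3232 -0.0034] 0.63
[[286.0, 509.0], [478.0, 304.0], [167.0, 413.0], [230.0, 428.0], [430.0, 224.0]]
```

View pics/s5.png

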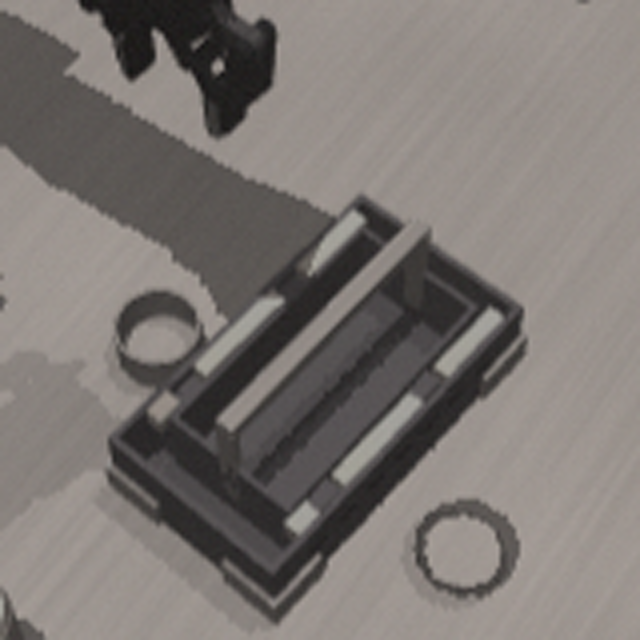

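The tote stands fully nested and level. Its measured mid is 36 mm up (37 expected), the +x end is at world +y, the bar ends match the level prediction at (230,428) and (430,224), and the bystanders are in place. Handing in.

```bash
python3 -c "
from h import *;print(env.sign_off())"
```

```text
the job is handed in; nothing more can be done
None
```

The grey tote is nested in the lower tote and released, and the job was handed in at about 30.5 s. I lifted it by its bar, turned it half round and lowered it down the rail slots until it stood flat on the floor.

**Last checks:**
- **Height:** the tote's mid-point measured 36 mm above the table; fully nested should be 37 mm.
- **Direction and level:** its +x end is over the base's +x end. The bar and rim match where a level tote should appear in the picture.
- **Slots:** the earlier wrist picture put the slot shift at about +6.7 mm, and the ribs went in without any contact force.
- **Surroundings:** the cutter and tin beside the base look unmoved. I saw no sign of movement in the other items, but did not measure them again. The blue tote measured within a few millimetres of where it started.

**Not as clean as planned:**
- **Tool tilt:** the servo let the tool tilt drift, so about 15 s went on working that out before the grip. The tote also went down about 2.6° nose-low and was eased level on the floor.
- **Contact force:** the last touch briefly read 15 N at the wrist. Adding the tote's 5.5 N weight, the totes were pressed together with about 20 N, right at the limit, for one row (1/12 s) before I relaxed it.

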